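# Ease the desoldering pump out of its tight case and lay it in the rest

## Robot

A 6-joint arm with a two-finger parallel gripper is mounted at the origin on the work surface. World frame = base frame: x ahead of the robot, y to its left, z up, the work surface at z = 0. Lengths are in m, angles in rad, forces in N, time in s.
With the tool pointing down it reaches from about 0.325 to 0.75 m from the base axis. Payload 7.6 kg.
Tool frame: the origin (TCP) lies on the centre line of the jaws, within the pads' length; the fingertips stand 19 mm ahead of it and the grasp point (between the pads) is the TCP; z points along the fingers, y is the line along which they close (so a half turn about z gives the same grasp; the last joint's range is limited). The gripper opens to 85 mm and grips with 20 to 120 N. Pads are 22 mm wide; open, the fingers measure 114 mm over their backs; the gripper's body (76 mm by 85 mm) begins 54 mm behind the grasp point. The pads swing forward as they close: fully open they stand 13 mm farther back than shut.
Start: joints at [-1.336, 0.052, 1.401, -0, 1.689, -0.07], TCP at [0.158, -0.501, 0.218] pointing down, gripper open.
Joint ranges: [-2.9, 2.9], [-0.91, 2.17], [0.12, 2.37], [-1.06, 4.2], [0.26, 2.73], [-2.93, 2.93]. Speed limits (rad/s): [2.57, 2.57, 3.01, 3.14, 3.14, 3.14].

## Interface

Orientations are given as a unit quaternion [x, y, z, w].
In Python, from workcell import arm gives the robot as it stands.
- The arm moves only by the tool jog_arm, never from a script. Its argument "moves" is a list of rows, each a list of 3 entries, a list of its own where there are three numbers: the shift along the world's x, y, z in m, then the turn, a rotation vector about the world's x, y, z in rad, then the closure, from 0 (fully open) to 1 (shut). A call has 1 to 20 rows; each row shifts and turns the commanded pose from where the row before left it; what a row does not reach is not made up. A row lasts 1/12 s, in which the tool goes at most 41.7 mm and 7.16 degrees, less where a joint would pass 70% of its speed; a pose out of reach is approached as far as the arm can. A call is refused whole if a number of a shift passes 0.0417 or a number of a turn 0.125, either way. A call with a gripper value outside its range is refused whole. The fingers move at their own pace and stop on an object; "grip_force" is the grip in N (left out, the last holds). Time passes only in rows, so rows that do not move let the fingers close. It gives the time, the measured TCP pose, the force, the opening and the grip force at its end, in the units of the state.
- arm.observe(): the state, without advancing time (a new reading comes with each control period).
- arm.camera(name): name is "side" or "top"; returns (picture, depth): 480x640x3 uint8, red, green, blue; 480x640 float32, m along the optical axis (not along the pixel's ray), 0 where there is no reading.
- arm.camera_info(name): a dict with "camera_matrix" (3x3 intrinsics, pixels), "dist_coeffs" ([k1, k2, p1, p2, k3] as OpenCV has them; the pictures are not rectified), "R" (3x3) and "t" (3): a world point X has camera coordinates R X + t. Camera axes: x right, y down, z forward; pixel columns grow to the right and rows downward; lengths in m; the calibration is good to about 2 mm. A picture is of the moment at which its call begins. camera_info takes no time and is no camera call.
- arm.sign_off(): hands the job in; it is judged then, once.
The state is a dict: "time_s": time; "joint_pos": joint angles; "qd": joint speeds; "tau": joint torques, N m; "eef_pos": TCP position; "tool_rot": TCP orientation; "force": force on the tool from outside, world axes, zero at the start; "wrist_torque": the same for the moment, N m; "grip_width": finger opening in m; "gripper_force": force on a finger pad.
Only numpy, scipy, OpenCV 4.12 (cv2) and the standard library are available. Lean on these libraries where they do the work, as an engineer would, in place of code of your own. Each camera call takes 0.05 s, during which the arm holds its last target. There are 200 camera calls.

## Task

Ease the desoldering pump (the tool whose protruding end is a thin rod with a round knob) straight out of its tight slot in the case with small wiggles, so that the case stays where it stands on the bench instead of being dragged along, and leave the other two tools in their slots. Then lower the pump into the two-forked rest, barrel in the wide fork and nozzle in the narrow fork, letting go only once it lies in both. Leave the board holder, the spool and the meter alone.

Things in the scene. Friction and masses are not known exactly. Their poses are not given: they have to be found in the camera images.
- case: Loose black and grey tool case, 130 deep (its x) x 250 wide (y) x 75 mm high, 1 kg, flat on the bench. Origin: centre of underside. Three slots 36 mm wide at y = -70, 0, +70 mm open in its front face (x = -65 mm), one tool in each; tools lie level along the case's x, axes at z = 35 mm, and come out towards its -x. A straight pull (about 13 N) beats the case's friction on the bench and drags it along.
- case_pads (a point): Middle of the row of sprung pads inside the case (case x = -34.5, y = 0, z = 47 mm). Each slot's pad reaches from case x = -57 to -12 mm and presses its tool on the slot's floor with 11 N. The slot lets a tool yaw 0.12 rad either way about the middle of its pressed length. Zigzag swings of 0.2 rad per 2 mm of pull leave the case nearly still, since sideways sliding breaks the friction.
- pump: Desoldering pump, loose, 175 mm long, 0.11 kg, balance point at x = +18 mm; origin on its axis, x along it towards the nozzle. Black knob 22 mm diameter (x -85 to -73), thin rod 9 mm (to -60), aluminium barrel 24 mm (-60 to +45), steel nozzle 12 mm (+45 to +83) tapering to +90. In the case (any slot) its origin is at case x = -47 mm. The barrel leaves the pad after 57 mm of pull (wiggle to 70); 110 mm: wholly out.
- pump_grip (a point): Middle of the barrel's protruding piece, on the axis 40 mm behind the pump's origin: the place to grip. Barrel protrudes 42 mm from the case (x -60 to -18), then rod and knob.
- pump_tip (a point): Tip of the pump's nozzle, on the axis 90 mm in front of its origin.
- driver: Screwdriver, loose, in another slot of the case: black six-sided handle end 31 mm thick protrudes 52 mm from the case, no rod or knob. Origin on its axis as for the pump (at the case's x = -47 mm), x axis into the case. Not to be moved.
- torch: Pocket torch, loose, in another slot of the case: aluminium head 36 mm in diameter protrudes 34 mm from the case. Origin on its axis as for the pump (at the case's x = -47 mm), x axis into the case. Not to be moved.
- rest: Bare aluminium tool rest fixed to the bench: base plate 115 x 60 x 8 mm with two upright 90-degree V forks, 10 mm thick along x. Origin on the bench under the wide fork (V 48 mm wide, bottom 43 mm up); narrow fork at x = +64 mm. Pump properly laid: axis level along the rest's x, 60 mm above the bench, nozzle to +x, pump origin straight above this origin.
- rest_narrow (a point): Middle of the narrow fork, where the nozzle's axis lies when seated: rest x = +64 mm, 60 mm above the bench. V 23 mm wide at the top, bottom 51.5 mm above the bench.
- holder: Circuit-board holder, blue uprights on two black feet, 112 by 170 by 126 mm, bystander. Origin: centre of its underside.
- spool: Grey solder-wire spool standing on its flange, 60 mm diameter, 45 mm high, bystander. Origin: centre of its underside.
- meter: Grey hand multimeter lying flat, 140 by 75 by 40 mm, bystander. Origin: centre of its underside.
Things that resemble listed ones, but are neither listed nor needed, are in the scene too. What is shaped like the pump but pink is not meant. What is shaped like the rest but purple is not meant.

How it is judged:
On the way, in this order (a step that is already met when the one before it is completed fails the run):
1. the pump is wholly out of the case, its tip in front of the case's front face (x of pump_tip in the frame of case below -0.067 m), for 0.1 s.
2. the pump lies in both forks of the rest, nozzle in the narrow one, while the fingers still hold it (x of pump in the frame of rest between -0.015 and 0.012 m and y of pump in the frame of rest between -0.005 and 0.005 m and z of pump in the frame of rest between 0.055 and 0.065 m and x of pump_tip in the frame of rest above 0.07 m and angle between the x axis of pump and the x axis of rest, either way round below 0.09 rad and contact force between the fingers and pump above 0.5 N), for 0.1 s.
At the end, for the whole second after the job is handed in: The pump lies still and released in both forks, nozzle in the narrow one: within 5 mm sideways and in height, 15 mm back to 12 mm forward, 0.09 rad in axis. The case is flat within 30 mm of its start; screwdriver and torch are still in their slots (less than 15 mm out) (x of pump in the frame of rest between -0.015 and 0.012 m and y of pump in the frame of rest between -0.005 and 0.005 m and z of pump in the frame of rest between 0.055 and 0.065 m and x of pump_tip in the frame of rest above 0.07 m and angle between the x axis of pump and the x axis of rest, either way round below 0.09 rad and x of each of driver, torch in the frame of case above -0.062 m and linear speed of pump below 0.02 m/s and distance of case from where it was at the start of the episode below 0.03 m and contact force between the fingers and pump below 0.1 N and angle between case's own z axis and vertical below 0.05 rad); the robot touches nothing.
It fails at once if the case is dragged more than 30 mm from its place (distance of case from where it was at the start of the episode above 0.03 m).
It fails at once if the case is tipped by more than 0.15 rad (angle between case's own z axis and vertical above 0.15 rad).
It fails at once if the screwdriver or the torch is drawn 15 mm or more out of its slot (not (x of each of driver, torch in the frame of case above -0.062 m)).
It fails at once if the board holder, the spool or the meter is moved more than 20 mm (distance of any of holder, spool, meter from where it was at the start of the episode above 0.02 m).
It also fails if it takes over 70 s, if anything falls off the work surface, if the arm or the gripper's body presses on something with over 40 N, if the wrist force passes 120 N, or if a joint passes its speed limit or range.

## Working session

There is one attempt and no reset: what is moved stays moved. The work goes in short steps, Python scripts to look and compute and a tool call to move; the robot and the scene stay as the last step left them, time stands still between calls to the robot, and variables do not carry over. Pictures are saved under pics/ and viewed, at most 10 in all, crops included, and the job is handed in when it is done.

Besides the shell and the picture viewer there is one more tool, called after "Emit:" as name(argument=value, ...) on one line, values as JSON. jog_arm: Moves the arm, as the interface text tells. Its arguments: {"type":"object","properties":{"moves":{"type":"array","items":{"type":"array"}},"grip_force":{"type":"number"}},"required":["moves"]}

```bash
ls; mkdir -p pics; cat > h.py <<'E'
import numpy as np, cv2
from workcell import arm
def shot(n):
    im,d=arm.camera(n); return im,d
def world(n,uv,d):
    i=arm.camera_info(n);K=np.array(i["camera_matrix"]);D=np.array(i["dist_coeffs"]);R=np.array(i["R"]);t=np.array(i["t"])
    p=cv2.undistortPoints(np.array(uv,float).reshape(-1,1,2),K,D).reshape(-1,2)
    P=np.c_[p,np.ones(len(p))]*np.array(d).reshape(-1,1)
    return (P-t)@R
def plane(n,uv,z):
    i=arm.camera_info(n);R=np.array(i["R"]);t=np.array(i["t"])
    c=-R.T@t; q=world(n,uv,np.ones(len(uv))); r=q-c
    return c+r*((z-c[2])/r[:,2])[:,None]
E
python3 - <<'E'
from h import *
for n in("side","top"):
    im,d=shot(n); cv2.imwrite(f"pics/{n}0.png",im[...,::-1]); np.savez(f"{n}0.npz",im=im,d=d)
    i=arm.camera_info(n); print(n,-np.array(i["R"]).T@i["t"],np.array(i["R"])[2])
print(arm.observe())
E
```

```text
pics
side [-0.08332785 -0.68595621  1.22372557] [ 0.47119482  0.44402928 -0.76211117]
top [0.55218225 0.00178891 1.36249689] [ 0.05726133 -0.00417164 -0.99835051]
{'time_s': 0.1, 'joint_pos': array([-1.33629411e+00,  5.27759807e-02,  1.40163793e+00,  9.65472984e-06,
        1.68860381e+00, -7.03330860e-02]), 'qd': array([ 1.24824967e-03, -1.10151353e-03, -1.84895612e-03, -2.32696360e-04,
       -6.14317444e-04,  7.02464276e-05]), 'tau': array([ 1.94831206e-03, -3.82583249e+01, -3.60985744e+01, -9.75946577e-07,
        4.73638123e-03,  2.50961261e-05]), 'eef_pos': array([ 0.15751114, -0.5005071 ,  0.21704807]), 'tool_rot': array([ 9.88406562e-01,  1.51828718e-01, -5.36441667e-05, -7.10527306e-04]), 'force': array([-0.25242119, -0.37030894, -1.16341022]), 'wrist_torque': array([-0.02298712,  0.0415418 , -0.00959443]), 'gripper_force': 0.0, 'grip_width': 0.0856104758707826}
```

View pics/top0.png

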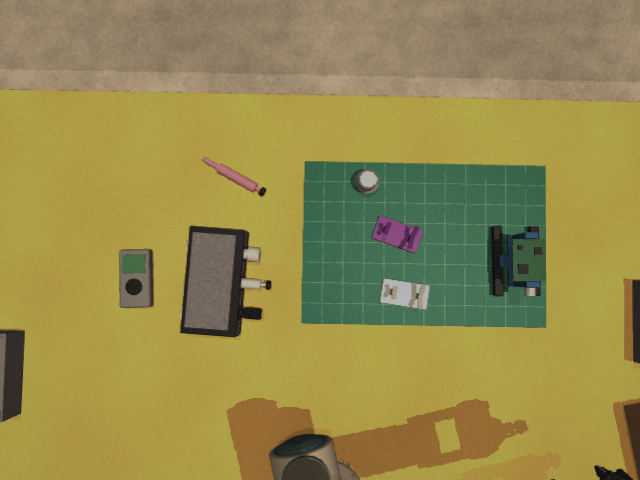

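View pics/side0.png

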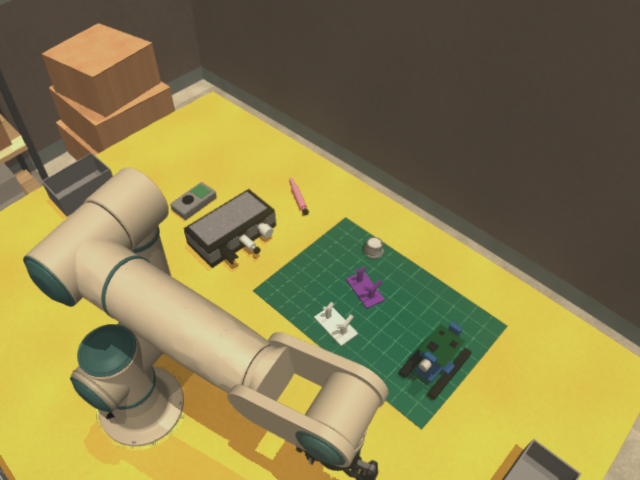

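Top view: pump candidates are the middle-slot tool with rod and knob (258,285), the torch head (251,254), the black driver handle (252,313) and the pink decoy (235,177). By description I choose (258,285). For the rest there is the white one (405,294) and the purple decoy (398,234), so I choose white. I'll check both in a close crop.

```bash
python3 - <<'E'
from h import *
a=np.load("top0.npz");im=a["im"];d=a["d"]
c1=cv2.resize(im[220:345,175:285],None,fx=4,fy=4,interpolation=2)[:480]
c2=cv2.resize(im[270:320,370:440],None,fx=5,fy=5,interpolation=2)
o=np.zeros((500,800,3),np.uint8);o[:480,:440]=c1;o[:250,445:795]=c2
s=np.load("side0.npz")["im"];c3=cv2.resize(s[295:350,305:365],None,fx=4,fy=4,interpolation=2);o[255:475,445:685]=c3
cv2.imwrite("pics/crop.png",o[...,::-1])
i=arm.camera_info("top");print(i["camera_matrix"],i["dist_coeffs"])
V,U=np.mgrid[0:480,0:640];P=world("top",np.c_[U.ravel(),V.ravel()],d.ravel()).reshape(480,640,3);np.save("P.npy",P)
np.set_printoptions(precision=3,suppress=True,linewidth=160)
print("bench",P[350,350],P[150,150])
for v in range(278,293,2): print(v,[tuple(P[v,u].round(3)) for u in (244,250,256,262,267)])
for v,u in [(243,210),(285,210),(320,210),(254,252),(313,252)]: print(v,u,P[v,u])
E
```

```text
[[553.86980976   0.         327.96339109]
 [  0.         553.86980976 241.64512719]
 [  0.           0.           1.        ]] [-0.01368774  0.          0.          0.          0.        ]
bench [ 0.367 -0.062  0.   ] [0.85  0.442 0.003]
278 [(np.float64(0.538), np.float64(0.195), np.float64(0.037)), (np.float64(0.538), np.float64(0.186), np.float64(-0.001)), (np.float64(0.538), np.float64(0.171), np.float64(-0.002)), (np.float64(0.538), np.float64(0.156), np.float64(-0.001)), (np.float64(0.538), np.float64(0.145), np.float64(-0.008))]
280 [(np.float64(0.533), np.float64(0.193), np.float64(0.049)), (np.float64(0.533), np.float64(0.18), np.float64(0.043)), (np.float64(0.534), np.float64(0.165), np.float64(0.044)), (np.float64(0.533), np.float64(0.156), np.float64(0.006)), (np.float64(0.534), np.float64(0.14), np.float64(0.037))]
282 [(np.float64(0.528), np.float64(0.193), np.float64(0.047)), (np.float64(0.529), np.float64(0.179), np.float64(0.048)), (np.float64(0.529), np.float64(0.165), np.float64(0.046)), (np.float64(0.528), np.float64(0.156), np.float64(0.004)), (np.float64(0.529),
[... 971 characters left out ...]
0.2), np.float64(0.001)), (np.float64(0.508), np.float64(0.185), np.float64(0.002)), (np.float64(0.508), np.float64(0.17), np.float64(0.001)), (np.float64(0.509), np.float64(0.155), np.float64(0.002)), (np.float64(0.509), np.float64(0.143), np.float64(0.004))]
292 [(np.float64(0.503), np.float64(0.199), np.float64(0.005)), (np.float64(0.503), np.float64(0.185), np.float64(0.001)), (np.float64(0.504), np.float64(0.17), np.float64(0.004)), (np.float64(0.504), np.float64(0.156), np.float64(-0.002)), (np.float64(0.504), np.float64(0.143), np.float64(0.001))]
243 210 [0.618 0.27  0.078]
285 210 [0.521 0.267 0.078]
320 210 [0.44  0.265 0.077]
254 252 [0.595 0.175 0.053]
313 252 [0.456 0.172 0.051]
```

View pics/crop.png

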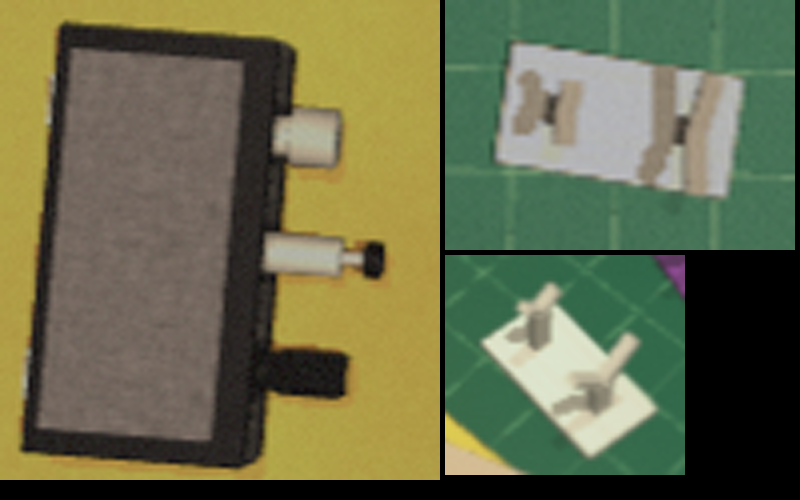

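The crop shows the middle tool (crop 265–385, 255) with barrel, thin rod and black knob, so it is the pump. The white rest has its narrow fork on the image left (391,292) and its wide fork on the right (417,296), so the nozzle has to point to about +y, which is how it already lies. Next I measure precisely.

```bash
python3 - <<'E'
from h import *
np.set_printoptions(precision=4,suppress=True,linewidth=160)
P=np.load("P.npy");im=np.load("top0.npz")["im"];hsv=cv2.cvtColor(im,cv2.COLOR_RGB2HSV)
X,Y,Z=P[...,0],P[...,1],P[...,2]
def box(m,s=""):
    q=P[m][:,:2].astype(np.float32); (c,sz,an)=cv2.minAreaRect(q*1000); print(s,m.sum(),c,sz,an,"z",np.median(P[m][:,2])); return q
roi=np.zeros((480,640),bool);roi[215:345,175:250]=1
m=roi&(Z>.069)&(Z<.09);box(m,"case top")
# edges lines by colour mask rays: case top grey panel + black at z .075
roi=np.zeros((480,640),bool);roi[274:294,243:275]=1
br=roi&(hsv[...,1]<70)&(hsv[...,2]>110)
dk=roi&(hsv[...,2]<70)
for n,m in(("barrel",br),("dark",dk)):
    v,u=np.nonzero(m);w=plane("top",np.c_[u,v],.047 if n=="barrel" else .045);w0=plane("top",np.c_[u,v],.035)
    print(n,m.sum(),w.min(0),w.max(0),w.mean(0),w0.mean(0))
    for k in range(243,275,3):
        s=(u>=k)&(u<k+3)
        if s.sum(): print(k,w0[s].mean(0)[:2],(w0[s][:,0].max()-w0[s][:,0].min()))
# rest
roi=np.zeros((480,640),bool);roi[272:316,374:436]=1
g=cv2.inRange(hsv,(60,60,20),(95,255,255))>0
m=roi&~g
cn,_=cv2.findContours(m.astype(np.uint8),0,2);c=max(cn,key=cv2.contourArea)
w=plane("top",c.reshape(-1,2),.008);r=cv2.minAreaRect((w[:,:2]*1000).astype(np.float32));print("plate",r);print(cv2.boxPoints(r))
f=roi&(Z>.03)
v,u=np.nonzero(f)
for lo,hi,n in((374,404,"narrow"),(404,436,"wide")):
    s=(u>=lo)&(u<hi);q=P[v[s],u[s]];print(n,s.sum(),q.mean(0),q.min(0),q.max(0),cv2.minAreaRect((q[:,:2]*1000).astype(np.float32)))
E
```

```text
case top 6005 (530.5675048828125, 262.74444580078125) (132.4099884033203, 250.66156005859375) 86.78658294677734 z 0.0773452114727625
barrel 173 [0.5146 0.1435 0.047 ] [0.5358 0.1959 0.047 ] [0.5255 0.1737 0.047 ] [0.5252 0.1752 0.035 ]
243 [0.5257 0.1951] 0.019149838168080136
246 [0.5258 0.1879] 0.019150003441848584
249 [0.526  0.1807] 0.01915018418442782
252 [0.5261 0.1736] 0.019150380392147004
255 [0.5238 0.1663] 0.019146861055304387
258 [0.5245 0.1596] 0.01910389079021868
261 [0.5241 0.152 ] 0.004851515615631241
264 [0.5242 0.146 ] 0.004808432389485029
dark 53 [0.5022 0.1318 0.045 ] [0.5472 0.1966 0.045 ] [0.5245 0.1521 0.045 ] [0.5243 0.1533 0.035 ]
243 [0.5282 0.1968] 0.04531419330465969
264 [0.5219 0.1424] 0.014293337918937943
267 [0.5227 0.1376] 0.019101118622896207
270 [0.5244 0.1329] 0.014296448178806487
plate ((505.2841491699219, -192.4906768798828), (116.99392700195312, 64.00674438476562), 82.49590301513672)
[[ 465.9153 -246.3071]
 [ 529.3739 -254.6662]
 [ 544.653  -138.6743]
 [ 481.1944 -130.3152]]
narrow 68 [ 0.5124 -0.1544  0.0963] [ 0.4973 -0.1652  0.0332] [0.5522 0.0018 1.3625] ((524.0343017578125, -80.6479721069336), (171.6844482421875, 29.614625930786133), 80.93447875976562)
wide 118 [ 0.504  -0.215   0.1001] [ 0.4755 -0.2307  0.0346] [0.5522 0.0018 1.3625] ((513.3448486328125, -111.9576187133789), (234.06350708007812, 54.77875518798828), 84.32020568847656)
```

Emit:
jog_arm(moves=[[[0.0184, 0.0338, 0], [0, 0, 0.0605], 0], [[0.0184, 0.0338, 0], [0, 0, 0.0605], 0.1], [[0.0184, 0.0338, 0], [0, 0, 0.0605], 0.2], [[0.0184, 0.0338, 0], [0, 0, 0.0605], 0.4], [[0.0184, 0.0338, 0], [0, 0, 0.0605], 0.4], [[0.0184, 0.0338, 0], [0, 0, 0.0605], 0.4], [[0.0184, 0.0338, 0], [0, 0, 0.0605], 0.4], [[0.0184, 0.0338, 0], [0, 0, 0.0605], 0.4], [[0.0184, 0.0338, 0], [0, 0, 0.0605], 0.4], [[0.0184, 0.0338, 0], [0, 0, 0.0605], 0.4], [[0.0184, 0.0338, 0], [0, 0, 0.0605], 0.4], [[0.0184, 0.0338, 0], [0, 0, 0.0605], 0.4], [[0.0184, 0.0338, 0], [0, 0, 0.0605], 0.4], [[0.0184, 0.0338, 0], [0, 0, 0.0605], 0.4], [[0.0184, 0.0338, 0], [0, 0, 0.0605], 0.4], [[0.0184, 0.0338, 0], [0, 0, 0.0605], 0.4], [[0.0184, 0.0338, 0], [0, 0, 0.0605], 0.4], [[0.0184, 0.0338, 0], [0, 0, 0.0605], 0.4], [[0.0184, 0.0338, 0], [0, 0, 0.0605], 0.4], [[0.0184, 0.0338, 0], [0, 0, 0.0605], 0.4]], grip_force=80)

```text
time_s: 1.77
eef_pos: [0.526, 0.1772, 0.2172]
tool_rot: [0.725, 0.688, -0.0, -0.0]
force: [0.9, -0.6, 0.7]
grip_width: 0.0514
gripper_force: 0.0
```

Emit:
jog_arm(moves=[[[0, 0, 0], [0, 0, 0], 0.4], [[0, 0, 0], [0, 0, 0], 0.4]])

```text
time_s: 1.93
eef_pos: [0.5254, 0.1765, 0.216]
tool_rot: [0.726, 0.688, -0.001, -0.001]
force: [0.0, -0.7, -0.5]
grip_width: 0.0513
gripper_force: 0.0
```

```bash
python3 - <<'E'
from h import *
from scipy.spatial.transform import Rotation as Ro
np.set_printoptions(precision=4,suppress=True,linewidth=160)
o=arm.observe();M=Ro.from_quat(o["tool_rot"]).as_matrix();print(o["eef_pos"],"ytool",M[:,1],np.arctan2(M[1,1],M[0,1]),"z",M[:,2],o["grip_width"],o["joint_pos"])
P=np.load("P.npy");Z=P[...,2]
roi=np.zeros((480,640),bool);roi[272:316,374:436]=1
for zl in(.02,.045):
  v,u=np.nonzero(roi&(Z>zl)&(Z<.08))
  for lo,hi,n in((374,404,"narrow"),(404,436,"wide")):
    s=(u>=lo)&(u<hi);q=P[v[s],u[s]];print(n,s.sum(),q.mean(0),q.min(0),q.max(0),cv2.minAreaRect((q[:,:2]*1000).astype(np.float32)))
# plate top by depth
v,u=np.nonzero(roi&(Z>.004)&(Z<.014));q=P[v,u];print(len(q),cv2.minAreaRect((q[:,:2]*1000).astype(np.float32)))
E
```

```text
[0.5254 0.1765 0.216 ] ytool [ 0.9986 -0.0536 -0.003 ] -0.05357975409334075 z [-0.0031 -0.0009 -1.    ] 0.05130319077810633 [ 0.2576  0.1382  1.3126 -0.0001  1.694   0.3111]
narrow 70 [ 0.5113 -0.1589  0.0562] [ 0.4973 -0.1652  0.0229] [ 0.5256 -0.1533  0.0692] ((511.4969482421875, -159.44996643066406), (10.63801097869873, 29.123977661132812), 84.64813232421875)
wide 120 [ 0.5023 -0.2224  0.0543] [ 0.4755 -0.2307  0.0204] [ 0.5291 -0.216   0.0717] ((502.36688232421875, -222.7359161376953), (9.878372192382812, 55.1971549987793), 81.19573974609375)
narrow 61 [ 0.5111 -0.1594  0.0595] [ 0.4973 -0.1652  0.0488] [ 0.5256 -0.1533  0.0692] ((511.4969482421875, -159.44996643066406), (10.63801097869873, 29.123977661132812), 84.64813232421875)
wide 99 [ 0.5022 -0.2227  0.058 ] [ 0.4755 -0.2307  0.0452] [ 0.5291 -0.216   0.0717] ((502.3172302246094, -223.0068359375), (9.701085090637207, 55.084476470947266), 82.16818237304688)
1294 ((506.5992431640625, -193.492919921875), (104.87648010253906, 150.11843872070312), 0.9702391624450684)
```

Emit:
jog_arm(moves=[[[0, 0, -0.03], [0, 0, 0], 0.4], [[0, 0, -0.03], [0, 0, 0], 0.4], [[0, 0, -0.03], [0, 0, 0], 0.4], [[0, 0, -0.03], [0, 0, 0], 0.4], [[0, 0, -0.025], [0, 0, 0], 0.4], [[0, 0, -0.02], [0, 0, 0], 0.4], [[0, 0, -0.016], [0, 0, 0], 0.4], [[0, 0, 0], [0, 0, 0], 0.4], [[0, 0, 0], [0, 0, 0], 0.4]])

```text
time_s: 2.68
eef_pos: [0.5251, 0.1742, 0.0368]
tool_rot: [0.727, 0.687, -0.001, -0.0]
force: [-0.1, -0.7, 1.0]
grip_width: 0.0514
gripper_force: 0.0
```

```bash
python3 - <<'E'
from h import *
print(arm.observe()["eef_pos"])
im,d=shot("side"); cv2.imwrite("pics/s1.png",cv2.resize(im[170:290,170:310],None,fx=5,fy=5,interpolation=2)[...,::-1])
E
```

```text
[0.52506741 0.17417667 0.03682563]
```

View pics/s1.png

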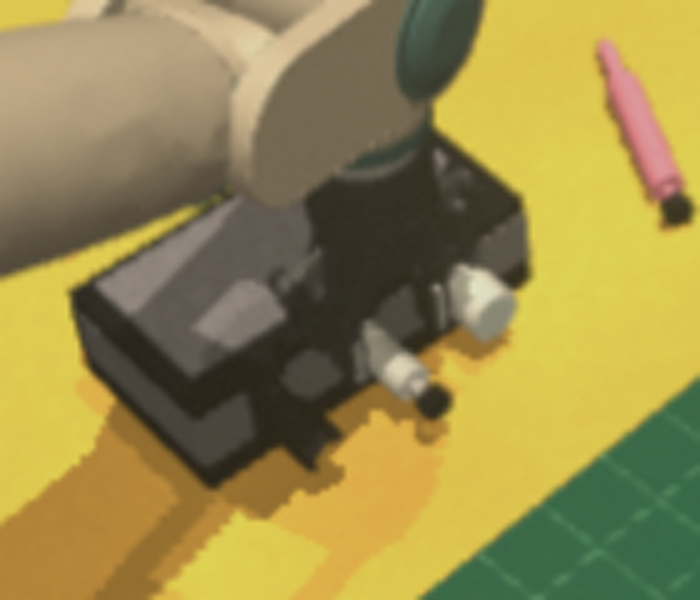

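The side crop shows the fingers straddling the pump's barrel at crop (390,350), clear of the torch (485,300) and the driver (320,440). I'll close the fingers.

Emit:
jog_arm(moves=[[[0, 0.001, -0.001], [0, 0, 0], 0.6], [[0, 0, 0], [0, 0, 0], 0.8], [[0, 0, 0], [0, 0, 0], 1], [[0, 0, 0], [0, 0, 0], 1], [[0, 0, 0], [0, 0, 0], 1], [[0, 0, 0], [0, 0, 0], 1], [[0, 0, 0], [0, 0, 0], 1]], grip_force=80)

```text
time_s: 3.32
eef_pos: [0.5256, 0.1762, 0.0358]
tool_rot: [0.727, 0.687, 0.0, 0.0]
force: [-0.3, 0.0, -0.3]
grip_width: 0.0002
gripper_force: 0.0
```

```bash
python3 - <<'E'
from h import *
print(arm.observe())
im,d=shot("side");a=cv2.resize(im[180:280,190:300],None,fx=4,fy=4,interpolation=2)
im,d=shot("top");b=cv2.resize(im[235:325,200:285],None,fx=4,fy=4,interpolation=2)
o=np.zeros((400,790,3),np.uint8);o[:400,:440]=a;o[:360,445:785]=b
cv2.imwrite("pics/s2.png",o[...,::-1])
E
```

```text
{'time_s': 3.3167, 'joint_pos': array([2.56888540e-01, 2.70534635e-01, 1.53069575e+00, 1.18514939e-05,
       1.34029992e+00, 3.12857738e-01]), 'qd': array([-0.00041295,  0.00070672,  0.00074374, -0.00031094, -0.00014358,
        0.00144348]), 'tau': array([-2.75100365e-04, -4.36404347e+01, -3.27561879e+01, -3.22211899e-04,
        5.41779209e-04,  8.33635795e-05]), 'eef_pos': array([0.52556353, 0.17621712, 0.03584731]), 'tool_rot': array([7.26616365e-01, 6.87043417e-01, 3.01217241e-05, 9.90040429e-06]), 'force': array([-0.33132237,  0.0181189 , -0.3021933 ]), 'wrist_torque': array([ 0.00404817,  0.0458298 , -0.0305418 ]), 'gripper_force': 0.0, 'grip_width': 0.00019739586894887266}
```

View pics/s2.png

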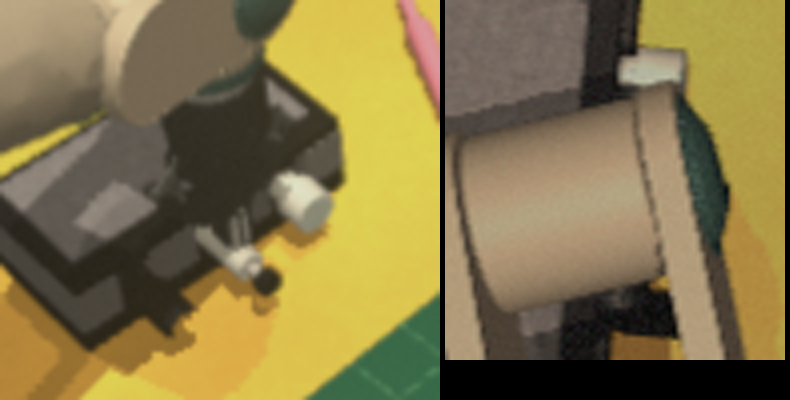

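The fingers shut fully, so the grasp missed. In the side crop they show up next to or above the barrel (240,225), not around it. I'll measure the offset from the side depth.

```bash
python3 - <<'E'
from h import *
np.set_printoptions(precision=3,suppress=True,linewidth=170)
im,d=shot("side")
V,U=np.mgrid[0:480,0:640];P=world("side",np.c_[U.ravel(),V.ravel()],d.ravel()).reshape(480,640,3)
i=arm.camera_info("side");K=np.array(i["camera_matrix"]);R=np.array(i["R"]);t=np.array(i["t"])
X=np.array([[.5256,.176,.036],[.5256,.176,.016],[.5256,.176,.09],[.5252,.1752,.047],[.523,.1376,.046]]);uv,_=cv2.projectPoints(X,cv2.Rodrigues(R)[0],t,K,np.array(i["dist_coeffs"]));print(uv.reshape(-1,2))
for v in range(226,254,2): print(v,"".join(f"({int(P[v,u,0]*1000)},{int(P[v,u,1]*1000)},{int(P[v,u,2]*1000)};{im[v,u].max()})" for u in range(236,262,2)))
E
```

```text
[[248.765 243.088]
 [249.427 247.457]
 [246.918 230.864]
 [248.474 240.862]
 [256.474 248.125]]
226 (520,220,81;86)(528,222,74;54)(497,165,140;48)(507,170,128;49)(508,161,135;50)(511,156,136;51)(521,160,125;50)(529,162,117;52)(539,167,105;52)(545,165,102;53)(550,162,100;63)(587,202,42;129)(591,197,43;163)
228 (497,187,115;55)(522,214,76;47)(514,192,98;49)(516,185,102;49)(507,162,126;50)(511,157,127;51)(519,160,118;53)(529,163,108;52)(535,162,104;53)(568,198,51;72)(574,195,49;77)(585,201,35;118)(582,186,49;147)
230 (482,166,135;54)(502,186,103;50)(505,181,105;50)(510,177,105;50)(508,165,114;50)(516,167,107;50)(520,162,108;50)(528,164,100;53)(534,163,95;56)(565,195,47;76)(573,196,39;77)(585,202,25;71)(582,187,40;143)
232 (482,168,124;49)(489,169,118;48)(496,169,113;49)(504,170,106;48)(509,168,103;50)(514,165,101;50)(522,166,94;54)(531,170,84;91)(538,169,79;61)(567,198,34;77)(573,196,31;77)(582,198,22;59)(577,183,37;119)
234 (482,169,116;48)(487,167,113;49)(495,169,105;49)(499,164,106;50)(508,168,95;50)(514,167,91;52)(520,166,87;90)(528,167,79;83)(534,166,76;66)(568,201,22;73)(574,199,1
[... 1170 characters left out ...]
59,43;180)(526,162,32;176)(529,156,35;182)(550,175,2;154)(557,175,-3;192)(558,166,1;221)
248 (492,198,22;47)(501,201,13;46)(510,203,4;56)(518,204,-3;110)(520,197,1;144)(524,193,0;145)(529,189,0;136)(515,159,35;137)(521,157,32;135)(515,139,51;114)(521,137,47;59)(528,137,41;73)(531,131,44;177)
250 (495,203,7;47)(503,205,-1;79)(509,204,-5;133)(510,194,1;144)(516,193,-1;147)(517,184,4;147)(522,180,3;144)(527,177,1;142)(533,175,-1;128)(519,145,33;55)(516,132,46;55)(524,133,39;52)(533,136,29;145)
252 (495,206,-3;109)(498,200,-2;144)(504,198,-5;144)(506,190,0;146)(508,183,2;208)(514,182,-1;202)(516,174,4;147)(520,170,3;144)(527,169,-1;141)(513,139,35;73)(515,132,39;51)(523,133,30;84)(543,150,0;208)
```

Emit:
jog_arm(moves=[[[0, 0, 0.005], [0, 0, 0], 1], [[0, 0, 0.005], [0, 0, 0], 1], [[0, 0, 0.01], [0, 0, 0], 1], [[0, 0, 0], [0, 0, 0], 1]])

```text
time_s: 3.8
eef_pos: [0.5269, 0.1766, 0.0587]
tool_rot: [0.727, 0.687, 0.002, 0.001]
force: [0.3, -0.4, 1.0]
grip_width: -0.0
gripper_force: 0.0
```

Emit:
jog_arm(moves=[[[0, 0, 0.02], [0, 0, 0], 1], [[0, 0, 0.02], [0, 0, 0], 1], [[0, 0, 0.02], [0, 0, 0], 1], [[0, 0, 0.02], [0, 0, 0], 1], [[0, 0, 0], [0, 0, 0], 1]])

```text
time_s: 4.22
eef_pos: [0.5277, 0.1768, 0.1411]
tool_rot: [0.727, 0.687, 0.004, 0.002]
force: [0.4, 0.1, 0.4]
grip_width: 0.0002
gripper_force: 0.0
```

```bash
python3 - <<'E'
from h import *
np.set_printoptions(precision=3,suppress=True,linewidth=170)
print(arm.observe()["eef_pos"])
im,d=shot("side")
cv2.imwrite("pics/s3.png",cv2.resize(im[170:280,190:300],None,fx=5,fy=5,interpolation=2)[...,::-1])
V,U=np.mgrid[0:480,0:640];P=world("side",np.c_[U.ravel(),V.ravel()],d.ravel()).reshape(480,640,3);np.save("Ps.npy",P)
for v in range(200,246,2): print(v,"".join(f"({int(P[v,u,0]*1000)},{int(P[v,u,1]*1000)},{int(P[v,u,2]*1000)};{im[v,u].max()})" for u in range(238,256,2)))
E
```

```text
[0.528 0.177 0.141]
200 (511,175,225;49)(510,165,232;51)(514,161,231;51)(520,160,228;52)(531,167,215;51)(535,164,215;52)(548,172,200;54)(550,165,204;65)(633,267,77;102)
202 (516,185,207;50)(510,166,224;49)(512,160,226;51)(522,165,216;51)(530,166,210;51)(534,163,209;52)(617,267,79;94)(-83,-685,1223;139)(625,258,79;141)
204 (511,179,207;52)(514,173,209;50)(517,168,210;51)(524,169,204;52)(529,167,202;52)(535,166,199;55)(610,258,82;131)(615,256,79;146)(620,252,79;145)
206 (499,162,219;51)(510,169,206;49)(515,167,205;50)(520,164,203;51)(528,167,195;74)(536,169,188;74)(605,253,80;141)(609,249,80;148)(617,249,74;146)
208 (497,161,214;49)(512,174,194;49)(515,168,196;50)(521,168,192;71)(527,166,188;67)(534,166,183;89)(599,247,80;141)(605,244,78;145)(608,238,79;144)
210 (570,269,78;67)(515,179,181;51)(517,173,183;50)(521,168,184;95)(525,164,184;80)(533,167,175;103)(596,244,76;93)(599,238,77;123)(605,235,76;145)
212 (566,265,75;96)(516,183,169;53)(517,173,175;51)(523,173,171;83)(524,165,175;95)(531,165,171;111)(585,230,85;94)(594,232,76;99)(597,227,78;107)
214 (560,258,76;97)(562,251,78;84)(515
[... 1545 characters left out ...]
44;122)(525,205,44;156)(527,197,49;174)(534,197,43;184)(544,201,32;88)(550,199,29;88)(558,199,22;72)(564,198,18;54)
238 (508,202,52;91)(516,204,43;135)(519,198,46;217)(521,189,51;227)(525,186,50;222)(530,183,49;175)(549,199,21;75)(558,201,12;51)(560,194,16;55)
240 (-83,-685,1223;77)(516,205,35;124)(514,192,45;196)(519,189,44;215)(522,183,46;218)(524,176,50;215)(530,174,47;180)(556,200,5;90)(564,200,0;152)
242 (504,200,38;74)(517,209,21;57)(516,197,31;121)(516,186,39;185)(518,179,43;211)(523,176,42;218)(526,170,44;215)(529,164,46;192)(556,191,3;199)
244 (506,205,24;83)(512,202,21;55)(519,202,16;52)(515,186,32;109)(516,177,38;179)(519,171,41;211)(521,164,44;219)(525,160,44;182)(530,156,43;159)
```

View pics/s3.png

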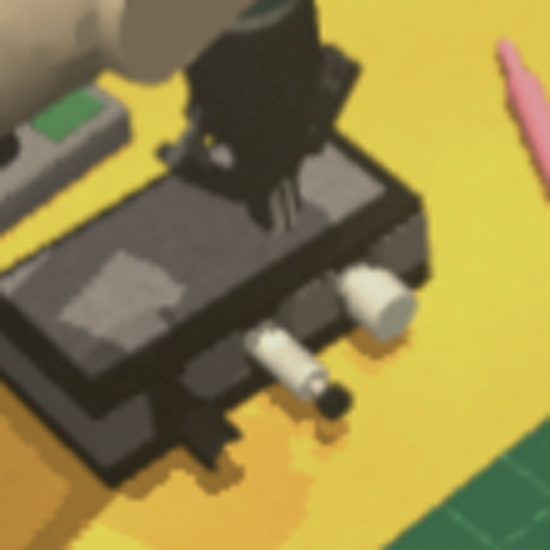

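```bash
python3 - <<'E'
from h import *
np.set_printoptions(precision=3,suppress=True,linewidth=170)
P=np.load("Ps.npy")
for v in range(160,220,3):
    q=P[v,225:265]; m=(abs(q[:,0]-.525)<.06)&(q[:,1]<.2)&(q[:,2]>.1); 
    if m.any(): q=q[m]; k=q[:,1].argmin(); print(v,m.sum(),"x",q[:,0].min(),q[:,0].max(),"frontmost",q[k])
o=arm.observe();q=o["joint_pos"];print(q,o["eef_pos"])
E
```

```text
160 18 x 0.46797207347816844 0.5585775142966491 frontmost [0.47  0.1   0.434]
163 18 x 0.4684155064658363 0.5501475246284474 frontmost [0.475 0.101 0.421]
166 18 x 0.4674632342745885 0.5558651764293443 frontmost [0.468 0.099 0.418]
169 17 x 0.4679903836965595 0.5503920823329282 frontmost [0.47  0.101 0.406]
172 16 x 0.46953350010446077 0.5490736226309181 frontmost [0.471 0.1   0.397]
175 18 x 0.5019404827557802 0.5498007663804081 frontmost [0.525 0.139 0.329]
178 22 x 0.49101380031353914 0.5479847089880281 frontmost [0.523 0.138 0.32 ]
181 31 x 0.4875320131691656 0.5832677040831392 frontmost [0.524 0.137 0.309]
184 36 x 0.4881764780105242 0.5830673830340336 frontmost [0.518 0.138 0.303]
187 33 x 0.4890236321046572 0.581729072672392 frontmost [0.521 0.141 0.288]
190 32 x 0.4872333240515935 0.5742455182386133 frontmost [0.496 0.15  0.289]
193 30 x 0.48552138298581327 0.5701975928889588 frontmost [0.537 0.157 0.246]
196 30 x 0.4808482170617051 0.5647476781901035 frontmost [0.511 0.158 0.252]
199 26 x 0.47431700270291505 0.5549610729390593 frontmost [0.514 0.16  0.238]
202 23 x 0.46907905168377284 0.5382134338986917 frontmost [0.508 0.158 0.232]
205 24 x 0.4671306998063189 0.5396517353695742 frontmost [0.534 0.164 0.198]
208 18 x 0.4836893472398976 0.5391389550427442 frontmost [0.497 0.161 0.215]
211 11 x 0.5134228230611707 0.5381977147240893 frontmost [0.531 0.165 0.176]
214 9 x 0.5151024354940578 0.5333040652997296 frontmost [0.533 0.165 0.162]
[ 0.257  0.171  1.43  -0.     1.534  0.313] [0.527 0.177 0.139]
```

Side depth puts the closed fingertips at about 0.155 when the reading is 0.140. The whole gripper therefore sits about 32 mm higher than the z reading says, while x and y agree. It closed just above the barrel and touched nothing. I'll reopen and go 31 mm deeper by the reading.

Emit:
jog_arm(moves=[[[-0.0015, -0.001, 0], [0, 0, 0], 0.4], [[0, 0, 0], [0, 0, 0], 0.4], [[0, 0, 0], [0, 0, 0], 0.4], [[0, 0, 0], [0, 0, 0], 0.4], [[0, 0, -0.025], [0, 0, 0], 0.4], [[0, 0, -0.03], [0, 0, 0], 0.4], [[0, 0, -0.025], [0, 0, 0], 0.4], [[0, 0, -0.015], [0, 0, 0], 0.4], [[0, 0, 0], [0, 0, 0], 0.4], [[0, 0, 0], [0, 0, 0], 0.4]])

```text
time_s: 5.1
eef_pos: [0.5235, 0.175, 0.0401]
tool_rot: [0.727, 0.687, -0.001, -0.0]
force: [-0.4, 1.1, 0.2]
grip_width: 0.0514
gripper_force: 0.0
```

Emit:
jog_arm(moves=[[[0, 0, -0.01], [0, 0, 0], 0.4], [[0, 0, -0.01], [0, 0, 0], 0.4], [[0, 0, -0.01], [0, 0, 0], 0.4], [[0, 0, -0.007], [0, 0, 0], 0.4], [[0, 0, 0], [0, 0, 0], 0.4], [[0, 0, 0], [0, 0, 0], 0.4]])

```text
time_s: 5.6
eef_pos: [0.5237, 0.1751, 0.0033]
tool_rot: [0.727, 0.687, -0.0, -0.0]
force: [1.0, -0.3, -0.8]
grip_width: 0.0511
gripper_force: 0.0
```

Emit:
jog_arm(moves=[[[0.0015, 0, 0.0005], [0, 0, 0], 0.6], [[0, 0, 0], [0, 0, 0], 0.8], [[0, 0, 0], [0, 0, 0], 1], [[0, 0, 0], [0, 0, 0], 1], [[0, 0, 0], [0, 0, 0], 1], [[0, 0, 0], [0, 0, 0], 1]], grip_force=80)

```text
time_s: 6.1
eef_pos: [0.5262, 0.1753, 0.0053]
tool_rot: [0.727, 0.687, 0.001, 0.0]
force: [-0.5, -0.2, 5.5]
grip_width: 0.022
gripper_force: 78.2
```

```bash
cat >> h.py <<'E'
def caserect():
    im,d=shot("top");V,U=np.mgrid[0:480,0:640];P=world("top",np.c_[U.ravel(),V.ravel()],d.ravel()).reshape(480,640,3)
    Z=P[...,2];roi=np.zeros((480,640),bool);roi[210:350,165:262]=1
    hsv=cv2.cvtColor(im,cv2.COLOR_RGB2HSV);m=roi&(Z>.069)&(Z<.09)
    return P,im,m
E
python3 - <<'E'
from h import *
P,im,m=caserect()
def fit(P,m):
    # far edge (max y) line and low-x edge from visible top
    q=P[m]; out=[]
    for lo in(.44,.48,.52,.56,.60): s=abs(q[:,0]-lo)<.004; out.append(q[s,1].max().round(4) if s.any() else None)
    return out
P0=np.load("P.npy");r=np.zeros((480,640),bool);r[210:350,165:262]=1;m0=r&(P0[...,2]>.069)&(P0[...,2]<.09)
print(fit(P0,m0),fit(P,m))
E
```

```text
[np.float64(0.334), np.float64(0.3305), np.float64(0.3265), np.float64(0.3257), np.float64(0.3251)] [np.float64(0.334), np.float64(0.33), np.float64(0.3265), np.float64(0.3256), np.float64(0.3223)]
```

```bash
python3 - <<'E'
from h import *
im,d=shot("side")
cv2.imwrite("pics/s4.png",cv2.resize(im[205:275,210:290],None,fx=8,fy=8,interpolation=2)[...,::-1])
V,U=np.mgrid[0:480,0:640];P=world("side",np.c_[U.ravel(),V.ravel()],d.ravel()).reshape(480,640,3)
for v in range(230,256,2): print(v,"".join(f"({int(P[v,u,0]*1000)},{int(P[v,u,1]*1000)},{int(P[v,u,2]*1000)};{im[v,u].max()})" for u in range(236,260,2)))
E
```

```text
230 (485,170,129;53)(489,167,128;50)(495,165,125;49)(504,169,115;50)(508,164,115;51)(509,156,120;49)(516,157,114;52)(529,165,98;51)(534,162,96;51)(540,161,92;52)(546,159,89;53)(556,164,77;56)
232 (488,176,114;53)(489,168,119;50)(495,167,115;48)(500,165,112;49)(507,165,107;50)(510,159,110;50)(521,165,95;55)(543,186,62;54)(544,177,68;51)(538,160,86;50)(547,162,77;52)(554,162,71;53)
234 (503,201,75;53)(511,203,67;45)(504,183,87;50)(504,172,96;49)(503,160,106;49)(508,159,102;50)(518,162,92;62)(543,187,53;59)(541,175,63;53)(539,162,76;52)(544,160,73;52)(579,196,17;50)
236 (480,168,110;63)(508,200,62;59)(504,184,78;49)(504,173,87;49)(502,161,96;51)(508,160,93;51)(515,159,88;64)(537,181,53;53)(538,173,59;52)(540,165,63;60)(546,163,60;54)(578,196,8;59)
238 (480,169,101;55)(496,184,75;64)(500,180,76;50)(508,182,67;50)(502,163,87;51)(506,159,86;53)(533,186,44;106)(539,186,39;66)(538,174,49;52)(538,164,57;90)(546,165,49;75)(576,194,2;154)
240 (478,168,94;48)(485,169,88;49)(494,173,77;50)(503,175,68;49)(503,165,76;50)(511,167,67;56)(522,173,54;128)(529,172,49;117)(535,171,45;73)(537,164,48;81)(5
[... 658 characters left out ...]
201,1;99)(503,172,35;54)(510,171,30;81)(514,168,28;104)(513,157,38;147)(520,156,33;137)(518,144,44;114)(523,139,44;56)(526,135,45;57)
250 (494,203,7;46)(502,203,1;79)(505,198,3;134)(512,197,-1;144)(513,188,4;129)(510,173,19;114)(514,169,19;129)(529,181,-3;143)(530,171,3;137)(516,141,40;63)(518,134,44;53)(523,132,41;50)
252 (495,206,-3;109)(498,200,-2;144)(501,194,0;145)(507,193,-4;143)(510,185,0;143)(515,183,-2;144)(-83,-685,1223;145)(521,170,3;144)(527,169,-1;144)(530,163,0;89)(516,133,37;53)(522,132,32;80)
254 (467,164,45;97)(491,190,3;146)(496,188,0;145)(499,183,1;145)(504,179,0;167)(508,174,1;210)(515,174,-5;210)(516,165,1;210)(520,160,3;196)(523,154,4;148)(529,153,0;158)(534,149,-1;169)
```

View pics/s4.png

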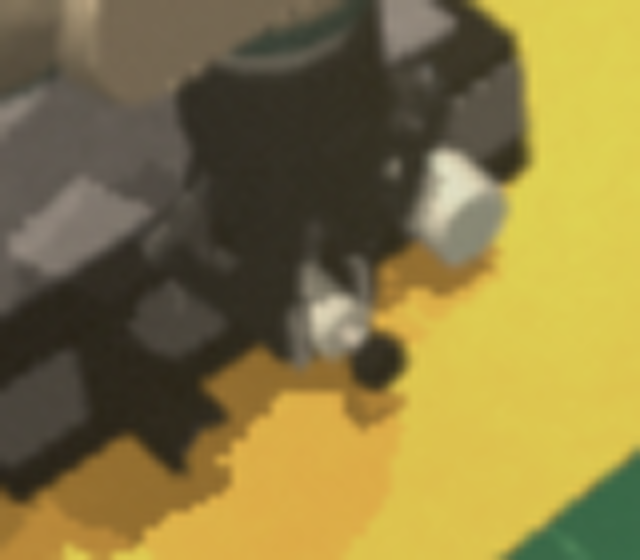

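The side crop shows both fingers around the barrel, tips at (300,350) and (365,290), with rod and knob beyond at (375,360). Opening is 22 mm and grip 78 N, so it's held. I'll start the zigzag pull.

Emit:
jog_arm(moves=[[[0.0053, -0.0013, 0], [0, 0, 0.1], 1], [[-0.0055, -0.0007, 0], [0, 0, -0.1], 1], [[-0.0055, -0.0007, 0], [0, 0, -0.1], 1], [[0.0055, -0.0013, 0], [0, 0, 0.1], 1], [[0.0057, -0.0013, 0], [0, 0, 0.1], 1], [[-0.0059, -0.0007, 0], [0, 0, -0.1], 1], [[-0.006, -0.0007, 0], [0, 0, -0.1], 1], [[0.0059, -0.0013, 0], [0, 0, 0.1], 1], [[0.0061, -0.0013, 0], [0, 0, 0.1], 1], [[-0.0063, -0.0007, 0], [0, 0, -0.1], 1], [[-0.0063, -0.0007, 0], [0, 0, -0.1], 1], [[0.0063, -0.0013, 0], [0, 0, 0.1], 1]])

```text
time_s: 7.2
eef_pos: [0.5246, 0.1642, 0.0053]
tool_rot: [0.73, 0.683, 0.001, -0.0]
force: [1.0, 2.5, 3.8]
grip_width: 0.0218
gripper_force: 79.4
```

```bash
cat >> h.py <<'E'
def far(P,m):
    q=P[m]; out=[]
    for lo in(.44,.48,.52,.56,.60): s=abs(q[:,0]-lo)<.004; out.append(float(q[s,1].max().round(4)) if s.any() else None)
    return out,float(q[:,0].min().round(4)),float(q[:,0].max().round(4))
def rep():
    from scipy.spatial.transform import Rotation as Ro
    o=arm.observe();M=Ro.from_quat(o["tool_rot"]).as_matrix();P,im,m=caserect()
    print(far(P,m),o["eef_pos"].round(4),"yaw",round(float(np.arctan2(M[1,1],M[0,1])),4),o["force"].round(1),o["grip_width"],o["gripper_force"])
E
python3 -c "from h import *;rep()"
```

```text
([0.3341, 0.3303, 0.3272, 0.3246, 0.3222], 0.4037, 0.6576) [0.5246 0.1642 0.0053] yaw -0.066 [1.  2.5 3.8] 0.021790666557596424 79.36057090759277
```

Emit:
jog_arm(moves=[[[0.0064, -0.0014, 0], [0, 0, 0.1], 1], [[-0.0065, -0.0006, 0], [0, 0, -0.1], 1], [[-0.0065, -0.0006, 0], [0, 0, -0.1], 1], [[0.0064, -0.0014, 0], [0, 0, 0.1], 1], [[0.0065, -0.0014, 0], [0, 0, 0.1], 1], [[-0.0066, -0.0006, 0], [0, 0, -0.1], 1], [[-0.0067, -0.0006, 0], [0, 0, -0.1], 1], [[0.0066, -0.0014, 0], [0, 0, 0.1], 1], [[0.0067, -0.0014, 0], [0, 0, 0.1], 1], [[-0.0068, -0.0006, 0], [0, 0, -0.1], 1], [[-0.0069, -0.0006, 0], [0, 0, -0.1], 1], [[0.0068, -0.0014, 0], [0, 0, 0.1], 1], [[0.0069, -0.0014, 0], [0, 0, 0.1], 1], [[-0.007, -0.0006, 0], [0, 0, -0.1], 1], [[-0.0071, -0.0006, 0], [0, 0, -0.1], 1], [[0.007, -0.0014, 0], [0, 0, 0.1], 1], [[0.0071, -0.0014, 0], [0, 0, 0.1], 1], [[-0.0072, -0.0006, 0], [0, 0, -0.1], 1], [[-0.0073, -0.0006, 0], [0, 0, -0.1], 1], [[0.0072, -0.0014, 0], [0, 0, 0.1], 1]])

```text
time_s: 8.92
eef_pos: [0.5231, 0.1441, 0.0048]
tool_rot: [0.73, 0.683, 0.001, -0.0]
force: [0.8, 3.2, 3.8]
grip_width: 0.0213
gripper_force: 79.4
```

```bash
python3 -c "from h import *;rep()"
```

```text
([0.3303, 0.3294, 0.327, 0.3251, 0.3253], 0.405, 0.6574) [0.5231 0.1441 0.0048] yaw -0.067 [0.8 3.2 3.8] 0.02131102048997232 79.36461210250854
```

Emit:
jog_arm(moves=[[[0.0073, -0.0014, 0], [0, 0, 0.1], 1], [[-0.0074, -0.0006, 0], [0, 0, -0.1], 1], [[-0.0075, -0.0006, 0], [0, 0, -0.1], 1], [[0.0074, -0.0014, 0], [0, 0, 0.1], 1], [[0.0075, -0.0014, 0], [0, 0, 0.1], 1], [[-0.0076, -0.0006, 0], [0, 0, -0.1], 1], [[-0.0077, -0.0006, 0], [0, 0, -0.1], 1], [[0.0076, -0.0014, 0], [0, 0, 0.1], 1], [[0.0077, -0.0014, 0], [0, 0, 0.1], 1], [[-0.0078, -0.0006, 0], [0, 0, -0.1], 1], [[-0.0079, -0.0006, 0], [0, 0, -0.1], 1], [[0.0078, -0.0014, 0], [0, 0, 0.1], 1], [[0.0079, -0.0014, 0], [0, 0, 0.1], 1], [[-0.008, -0.0006, 0], [0, 0, -0.1], 1], [[-0.0081, -0.0006, 0], [0, 0, -0.1], 1], [[0.008, -0.0014, 0], [0, 0, 0.1], 1], [[0.0081, -0.0014, 0], [0, 0, 0.1], 1], [[-0.0082, -0.0006, 0], [0, 0, -0.1], 1], [[-0.0083, -0.0006, 0], [0, 0, -0.1], 1], [[0.0082, -0.0014, 0], [0, 0, 0.1], 1]])

```text
time_s: 10.63
eef_pos: [0.5216, 0.1243, 0.0042]
tool_rot: [0.731, 0.683, 0.0, -0.001]
force: [0.8, 5.8, 1.7]
grip_width: 0.0217
gripper_force: 79.1
```

```bash
python3 -c "from h import *;rep()"
```

```text
([0.3304, 0.3296, 0.3267, 0.3222, 0.3225], 0.4035, 0.6573) [0.5216 0.1243 0.0042] yaw -0.0674 [0.8 5.8 1.7] 0.02170665288397483 79.09400582313538
```

Emit:
jog_arm(moves=[[[0.0083, -0.0014, 0], [0, 0, 0.1], 1], [[-0.0083, -0.0006, 0], [0, 0, -0.1], 1], [[-0.0084, -0.0006, 0], [0, 0, -0.1], 1], [[0.0084, -0.0014, 0], [0, 0, 0.1], 1], [[0.0084, -0.0014, 0], [0, 0, 0.1], 1], [[-0.0085, -0.0006, 0], [0, 0, -0.1], 1], [[-0.0086, -0.0006, 0], [0, 0, -0.1], 1], [[0.0085, -0.0014, 0], [0, 0, 0.1], 1], [[0.007, -0.0014, 0], [0, 0, 0.08], 1], [[-0.007, -0.0006, 0], [0, 0, -0.08], 1], [[-0.007, -0.0006, 0], [0, 0, -0.08], 1], [[0.007, -0.0014, 0], [0, 0, 0.08], 1], [[0.007, -0.0014, 0], [0, 0, 0.08], 1], [[-0.007, -0.0006, 0], [0, 0, -0.08], 1], [[-0.007, -0.0006, 0], [0, 0, -0.08], 1], [[0.007, -0.0014, 0], [0, 0, 0.08], 1], [[0.007, -0.0014, 0.0005], [0, 0, 0.08], 1], [[-0.007, -0.0006, 0.0005], [0, 0, -0.08], 1], [[0, -0.001, 0.0005], [0, 0, 0], 1], [[0, -0.001, 0.0005], [0, 0, 0], 1]])

```text
time_s: 12.35
eef_pos: [0.5221, 0.1029, 0.0057]
tool_rot: [0.727, 0.687, -0.001, -0.0]
force: [-0.7, -0.6, -0.8]
grip_width: 0.0214
gripper_force: 78.9
```

```bash
python3 -c "from h import *;rep()
im,d=shot('top');cv2.imwrite('pics/t5.png',cv2.resize(im[225:345,175:310],None,fx=4,fy=4,interpolation=2)[...,::-1])"
```

```text
([0.3314, 0.3276, 0.3267, 0.3224, 0.3224], 0.4018, 0.6574) [0.5221 0.1029 0.0057] yaw -0.0559 [-0.7 -0.6 -0.8] 0.021381825501357993 78.86600732803345
```

View pics/t5.png

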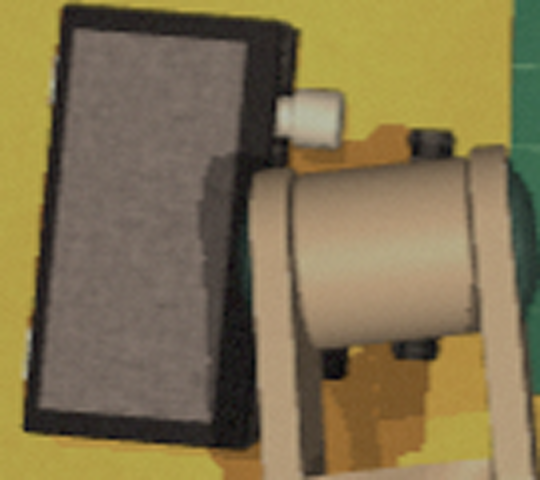

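Case hasn't moved (crop corners 65,8 and 25,430 as before) and the arm is over the pump. The pad force is gone, so I'll pull straight out.

Emit:
jog_arm(moves=[[[-0.0003, -0.005, 0], [0, 0, 0], 1], [[-0.0003, -0.005, 0], [0, 0, 0], 1], [[-0.0003, -0.005, 0], [0, 0, 0], 1], [[-0.0003, -0.005, 0], [0, 0, 0], 1], [[-0.0003, -0.005, 0], [0, 0, 0], 1], [[-0.0003, -0.005, 0], [0, 0, 0], 1], [[-0.0003, -0.005, 0], [0, 0, 0], 1], [[-0.0003, -0.005, 0], [0, 0, 0], 1], [[-0.0003, -0.005, 0], [0, 0, 0], 1], [[-0.0003, -0.005, 0], [0, 0, 0], 1], [[-0.0003, -0.005, 0], [0, 0, 0], 1], [[-0.0003, -0.005, 0], [0, 0, 0], 1], [[0, 0, 0], [0, 0, 0], 1], [[0, 0, 0], [0, 0, 0], 1]])

```text
time_s: 13.62
eef_pos: [0.5191, 0.0429, 0.0063]
tool_rot: [0.727, 0.687, 0.0, 0.0]
force: [0.3, 1.3, -1.2]
grip_width: 0.0216
gripper_force: 78.9
```

```bash
python3 - <<'E'
from h import *
rep()
im,d=shot("side");cv2.imwrite("pics/s6.png",cv2.resize(im[190:310,200:330],None,fx=4,fy=4,interpolation=2)[...,::-1])
V,U=np.mgrid[0:480,0:640];P=world("side",np.c_[U.ravel(),V.ravel()],d.ravel()).reshape(480,640,3)
m=(abs(P[...,0]-.52)<.04)&(P[...,1]<.19)&(P[...,1]>-.05)&(P[...,2]>.015)&(P[...,2]<.065)
hsv=cv2.cvtColor(im,cv2.COLOR_RGB2HSV);g=m&(hsv[...,1]<70)&(hsv[...,2]>100)
q=P[g];print(g.sum(),q.min(0),q.max(0))
for y in np.arange(-.02,.19,.01):
    s=abs(q[:,1]-y)<.005
    if s.sum()>2: print(round(y,3),s.sum(),q[s].mean(0).round(4),"zmax",q[s,2].max().round(4))
E
```

```text
([0.3311, 0.3274, 0.3264, 0.3238, 0.3223], 0.4014, 0.6575) [0.5191 0.0429 0.0063] yaw -0.0566 [ 0.3  1.3 -1.2] 0.02161172531981477 78.86625051498413
157 [0.50067478 0.01298489 0.02625376] [0.53567788 0.1731842  0.05796945]
0.02 8 [0.5174 0.0214 0.0419] zmax 0.0466
0.03 50 [0.516  0.0302 0.0415] zmax 0.058
0.04 17 [0.5155 0.0382 0.045 ] zmax 0.0529
0.05 4 [0.5217 0.0471 0.046 ] zmax 0.0498
0.08 4 [0.5132 0.082  0.0443] zmax 0.0529
0.11 14 [0.5168 0.1115 0.0437] zmax 0.0511
0.12 22 [0.5189 0.121  0.0445] zmax 0.0539
0.13 9 [0.5206 0.1282 0.0471] zmax 0.0501
0.14 6 [0.5215 0.1418 0.0392] zmax 0.042
0.15 8 [0.5229 0.1496 0.041 ] zmax 0.0444
0.16 7 [0.5235 0.1599 0.0399] zmax 0.0438
0.17 4 [0.5245 0.1678 0.0381] zmax 0.0399
```

View pics/s6.png

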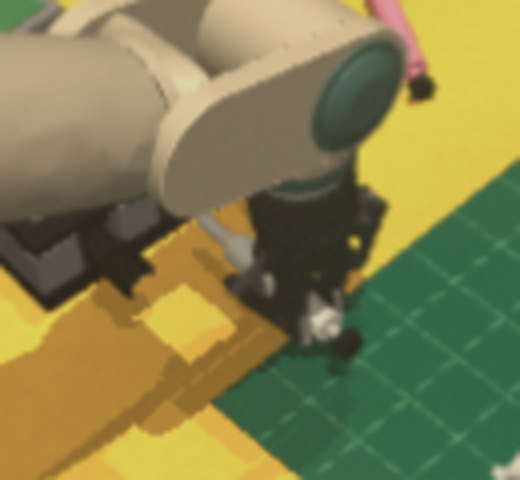

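The pump is out and level, with its nozzle tip at y≈0.173 against a case front at y≈0.198 (crop 210,225). Next: lift and carry it over the rest.

Emit:
jog_arm(moves=[[[0, 0, 0.015], [0, 0, 0], 1], [[0, 0, 0.025], [0, 0, 0], 1], [[0, 0, 0.025], [0, 0, 0], 1], [[0, 0, 0.02], [0, 0, 0], 1], [[-0.001, -0.015, 0], [0, 0, -0.004], 1], [[-0.0021, -0.029, 0], [0, 0, -0.008], 1], [[-0.0021, -0.029, 0], [0, 0, -0.008], 1], [[-0.0021, -0.029, 0], [0, 0, -0.008], 1], [[-0.0021, -0.029, 0], [0, 0, -0.008], 1], [[-0.0021, -0.029, 0], [0, 0, -0.008], 1], [[-0.0021, -0.029, 0], [0, 0, -0.008], 1], [[-0.0021, -0.029, 0], [0, 0, -0.008], 1], [[-0.0021, -0.029, 0], [0, 0, -0.008], 1], [[-0.0021, -0.029, 0], [0, 0, -0.008], 1], [[-0.0015, -0.018, 0], [0, 0, -0.004], 1], [[-0.0008, -0.011, 0], [0, 0, 0], 1], [[0, 0, 0], [0, 0, 0], 1], [[0, 0, 0], [0, 0, 0], 1]])

```text
time_s: 15.22
eef_pos: [0.497, -0.2613, 0.0911]
tool_rot: [0.754, 0.657, 0.0, -0.0]
force: [0.3, 0.3, -1.1]
grip_width: 0.022
gripper_force: 78.9
```

```bash
cat > m.py <<'E'
from h import *
np.set_printoptions(precision=4,suppress=True,linewidth=160)
from scipy.spatial.transform import Rotation as Ro
o=arm.observe();M=Ro.from_quat(o["tool_rot"]).as_matrix();e=o["eef_pos"];print(e,"yaw",np.arctan2(M[1,1],M[0,1]),M[:,2],o["force"],o["grip_width"])
import sys
for n in("top","side"):
    im,d=shot(n)
    V,U=np.mgrid[0:480,0:640];P=world(n,np.c_[U.ravel(),V.ravel()],d.ravel()).reshape(480,640,3)
    hsv=cv2.cvtColor(im,cv2.COLOR_RGB2HSV)
    m=(abs(P[...,0]-.505)<.04)&(P[...,1]<-.1)&(P[...,1]>-.35)&(abs(P[...,2]-(e[2]+.03))<.025)&(hsv[...,1]<70)&(hsv[...,2]>90)
    q=P[m];print(n,m.sum())
    for y in np.arange(-.34,-.1,.01):
        s=abs(q[:,1]-y)<.005
        if s.sum()>2: print(round(y,3),s.sum(),q[s].mean(0),"x",q[s,0].min(),q[s,0].max(),"z",np.percentile(q[s,2],90))
    cv2.imwrite(f"pics/{sys.argv[1]}_{n}.png",im[...,::-1])
E
python3 m.py r1
```

```text
[ 0.497  -0.2613  0.0911] yaw -0.13609282929251768 [-0.0001  0.0006 -1.    ] [ 0.271   0.2661 -1.0744] 0.02195041315465485
top 415
-0.24 18 [ 0.502  -0.2374  0.1314] x 0.49045828876961817 0.5105713504937539 z 0.13588209085152148
-0.23 44 [ 0.5021 -0.2298  0.1309] x 0.4901953323292856 0.5126394967037591 z 0.13413753491136504
-0.22 50 [ 0.5035 -0.2198  0.1313] x 0.49235559281764957 0.5146554735965614 z 0.13562066141573395
-0.21 48 [ 0.5047 -0.2097  0.1303] x 0.4943297798738316 0.5165638675411208 z 0.13382085207289499
-0.2 46 [ 0.5052 -0.1999  0.13  ] x 0.494106926134599 0.5166124511738236 z 0.1347299957054302
-0.19 49 [ 0.5073 -0.1899  0.1307] x 0.49617716718756555 0.5184790346459978 z 0.13444159315787738
-0.18 48 [ 0.5088 -0.1798  0.131 ] x 0.49626539175143075 0.5205553251139216 z 0.13635483273519283
-0.17 31 [ 0.5081 -0.1707  0.1255] x 0.4981220243121293 0.5157566069156722 z 0.12973794187201051
-0.16 23 [ 0.511  -0.1602  0.126 ] x 0.5046450683377679 0.5159568375199237 z 0.12891137105072403
-0.15 26 [ 0.5117 -0.1499  0.1263] x 0.5065382484260246 0.5179682782571462 z 0.1298352355735039
[... 563 characters left out ...]
58 z 0.13124321627835903
-0.21 22 [ 0.4984 -0.2089  0.129 ] x 0.49355163977673416 0.5077556520941191 z 0.13388565672081373
-0.2 34 [ 0.5021 -0.1999  0.1289] x 0.49314660898588863 0.5147615548138829 z 0.13364300381940175
-0.19 35 [ 0.5042 -0.1899  0.1282] x 0.4959781309082864 0.5171029886971782 z 0.13334394556080156
-0.18 37 [ 0.5051 -0.1799  0.1278] x 0.4956667440267495 0.5209171448201557 z 0.13235188656981117
-0.17 12 [ 0.5073 -0.1703  0.1258] x 0.5004598798569829 0.513358225172124 z 0.1326955756090621
-0.16 16 [ 0.5092 -0.1606  0.1258] x 0.5053802514734149 0.5123037769614346 z 0.12991684716885477
-0.15 7 [ 0.508  -0.1515  0.1236] x 0.5065638927349619 0.511194048285921 z 0.12587988395063915
```

Top-view measurement of the held pump against the rest (same camera): axis x is 0.511 at the narrow fork (rest 0.5113) and 0.503 at the wide fork (rest 0.5023). It is about 2 mm forward along y, level, and its height is reading + 0.030. I'll lower it.

Emit:
jog_arm(moves=[[[-0.0003, -0.002, -0.01], [0, 0, 0], 1], [[0, 0, -0.01], [0, 0, 0], 1], [[0, 0, -0.01], [0, 0, 0], 1], [[0, 0, -0.01], [0, 0, 0], 1], [[0, 0, -0.007], [0, 0, 0], 1], [[0, 0, -0.004], [0, 0, 0], 1], [[0, 0, 0], [0, 0, 0], 1], [[0, 0, 0], [0, 0, 0], 1]])

```text
time_s: 15.98
eef_pos: [0.4966, -0.2638, 0.0402]
tool_rot: [0.754, 0.657, 0.0, -0.0]
force: [0.1, -0.3, -1.0]
grip_width: 0.0221
gripper_force: 78.9
```

Emit:
jog_arm(moves=[[[0, 0, -0.002], [0, 0, 0], 1], [[0, 0, -0.002], [0, 0, 0], 1], [[0, 0, -0.002], [0, 0, 0], 1], [[0, 0, 0], [0, 0, 0], 1], [[0, 0, 0], [0, 0, 0], 1]])

```text
time_s: 16.4
eef_pos: [0.4965, -0.2638, 0.0343]
tool_rot: [0.754, 0.657, 0.0, -0.0]
force: [-0.5, 0.2, -0.3]
grip_width: 0.0215
gripper_force: 78.9
```

```bash
python3 m.py r2 | grep -v "^-0.2[6-9]"
```

```text
[ 0.4965 -0.2638  0.0343] yaw -0.13601302859722453 [-0.  0. -1.] [-0.5319  0.2096 -0.3297] 0.021520651605737302
top 467
-0.24 21 [ 0.5033 -0.2377  0.0733] x 0.4923622621761562 0.5128229286843642 z 0.07479693330096739
-0.23 61 [ 0.5071 -0.2293  0.0709] x 0.48895342440029355 0.5291427939035808 z 0.07753902139269779
-0.22 82 [ 0.5003 -0.2207  0.0677] x 0.475360320328608 0.5291199088828781 z 0.07601496789038026
-0.21 45 [ 0.5037 -0.2102  0.0735] x 0.49142849428004926 0.5149155516525356 z 0.07814526583457151
-0.2 45 [ 0.5057 -0.2002  0.073 ] x 0.49373527931077305 0.5170514456446 z 0.07744766776741253
-0.19 39 [ 0.5075 -0.1904  0.0737] x 0.49605649801627616 0.5190734534360077 z 0.07806654641841132
-0.18 47 [ 0.5082 -0.1803  0.0725] x 0.4980812582002274 0.5191566519619298 z 0.07708022715067274
-0.17 22 [ 0.5103 -0.1696  0.0681] x 0.5047558689612769 0.5185408996899967 z 0.07275052289714562
-0.16 53 [ 0.5113 -0.1602  0.0648] x 0.4973300984562825 0.525661690647138 z 0.07097263155643951
-0.15 28 [ 0.5104 -0.1506  0.0667] x 0.4972765622281396 0.5183131931580847 z 0.07134311829417829
-0.14 21 [ 0
[... 266 characters left out ...]
 0.07774251593196119
-0.21 26 [ 0.5002 -0.2101  0.0728] x 0.4924084743130118 0.5130738923849016 z 0.07813367409133627
-0.2 34 [ 0.5019 -0.2006  0.0731] x 0.4930962878702196 0.5172807861002597 z 0.07781030147912109
-0.19 31 [ 0.5041 -0.1904  0.0729] x 0.49490227062708747 0.5203217125499449 z 0.07849477819427901
-0.18 25 [ 0.5051 -0.1812  0.0725] x 0.49461733266952196 0.5194971577837131 z 0.07700814395824906
-0.17 20 [ 0.5104 -0.1687  0.0654] x 0.5012432540083038 0.5255937911757951 z 0.07029114616623983
-0.16 34 [ 0.5065 -0.1607  0.0581] x 0.4971558589077417 0.5216832386915162 z 0.06905167295989846
-0.15 7 [ 0.5048 -0.1538  0.0601] x 0.49967096882337825 0.5078309078995047 z 0.06441919946758423
```

Emit:
jog_arm(moves=[[[0, 0, -0.001], [0, 0, 0], 1], [[0, 0, -0.001], [0, 0, 0], 1], [[0, 0, -0.001], [0, 0, 0], 1], [[0, 0, 0], [0, 0, 0], 1]])

```text
time_s: 16.83
eef_pos: [0.4966, -0.2638, 0.0311]
tool_rot: [0.754, 0.657, 0.0, 0.0]
force: [0.4, -0.6, -1.4]
grip_width: 0.0219
gripper_force: 78.9
```

Emit:
jog_arm(moves=[[[0, 0, -0.001], [0, 0, 0], 1], [[0, 0, 0], [0, 0, 0], 1], [[0, 0, 0], [0, 0, 0], 1]])

```text
time_s: 17.08
eef_pos: [0.4966, -0.2639, 0.0305]
tool_rot: [0.754, 0.657, 0.0, 0.0]
force: [-0.3, 0.0, 0.7]
grip_width: 0.0219
gripper_force: 79.0
```

Emit:
jog_arm(moves=[[[0, 0, -0.001], [0, 0, 0], 1], [[0, 0, 0], [0, 0, 0], 1], [[0, 0, 0], [0, 0, 0], 1]])

```text
time_s: 17.33
eef_pos: [0.4967, -0.264, 0.03]
tool_rot: [0.753, 0.657, 0.0, 0.0]
force: [-2.9, -0.1, 5.4]
grip_width: 0.0221
gripper_force: 79.6
```

Emit:
jog_arm(moves=[[[0, 0, -0.001], [0, 0, 0], 1], [[0, 0, 0], [0, 0, 0], 1], [[0, 0, 0], [0, 0, 0], 1]])

```text
time_s: 17.58
eef_pos: [0.4968, -0.2641, 0.0295]
tool_rot: [0.753, 0.657, 0.0, 0.001]
force: [-4.2, 0.2, 8.1]
grip_width: 0.0217
gripper_force: 80.1
```

Emit:
jog_arm(moves=[[[-0.001, 0, -0.0005], [0, 0, 0], 1], [[0, 0, 0], [0, 0, 0], 1], [[0, 0, 0], [0, 0, 0], 1]])

```text
time_s: 17.83
eef_pos: [0.4965, -0.2641, 0.0293]
tool_rot: [0.754, 0.657, 0.001, 0.001]
force: [-2.2, 2.1, 8.1]
grip_width: 0.0219
gripper_force: 79.9
```

```bash
python3 m.py r3 | grep -v "^-0.2[6-9]"; python3 - <<'E'
from h import *
print(arm.observe()["wrist_torque"])
a=cv2.imread("pics/r3_side.png")[285:355,295:375];cv2.imwrite("pics/r3c.png",cv2.resize(a,None,fx=7,fy=7,interpolation=2))
E
```

```text
[ 0.4965 -0.2641  0.0293] yaw -0.1359832806822268 [ 0.0026 -0.0009 -1.    ] [-2.1688  2.1004  8.1384] 0.021915904021489116
top 467
-0.24 19 [ 0.5026 -0.2377  0.0709] x 0.4922620611409171 0.5107512377444047 z 0.07419549550407303
-0.23 60 [ 0.5085 -0.2295  0.0676] x 0.4917630489540544 0.5291412655139257 z 0.07313404315664923
-0.22 87 [ 0.4993 -0.2203  0.0663] x 0.4753945861142512 0.5290434160187465 z 0.0732739229125495
-0.21 42 [ 0.5042 -0.2097  0.0704] x 0.4914363972973729 0.5148682704781358 z 0.0744806375070183
-0.2 45 [ 0.5057 -0.1999  0.0697] x 0.49326311506813253 0.5169228703818712 z 0.07508227480591008
-0.19 40 [ 0.5061 -0.1904  0.0705] x 0.4957243525600533 0.5189305264564923 z 0.074458148399177
-0.18 47 [ 0.5078 -0.1806  0.0706] x 0.49558158962623494 0.5189713924552659 z 0.07532032976577803
-0.17 24 [ 0.5112 -0.1696  0.065 ] x 0.50467982526494 0.5232150031897803 z 0.06909236568183351
-0.16 52 [ 0.5114 -0.1601  0.0632] x 0.49742278035142357 0.525617072445085 z 0.06838304168857583
-0.15 28 [ 0.5094 -0.1507  0.066 ] x 0.4972758966556725 0.5160949139203082 z 0.07088258767169414
-0.1
[... 305 characters left out ...]
5002 -0.2095  0.0684] x 0.49254244109213846 0.5106763230917875 z 0.07480390451323075
-0.2 32 [ 0.5023 -0.1994  0.0686] x 0.49379092703976596 0.5162193047093216 z 0.07349568607073723
-0.19 34 [ 0.5043 -0.1897  0.0696] x 0.4950858426716081 0.5199005216690331 z 0.0742581687808042
-0.18 24 [ 0.5046 -0.1809  0.0691] x 0.4938530003692843 0.5178677388512886 z 0.07412997817108855
-0.17 21 [ 0.5089 -0.1693  0.0636] x 0.5032408915305894 0.5185909827903898 z 0.07008382219825374
-0.16 33 [ 0.5051 -0.1612  0.0544] x 0.49619566976712093 0.5246495169447626 z 0.06551603301072483
-0.15 6 [ 0.5045 -0.1536  0.0611] x 0.5000095580034885 0.5076831414904333 z 0.06388241673468985
[0.4123869  0.10655535 0.05719549]
```

View pics/r3c.png

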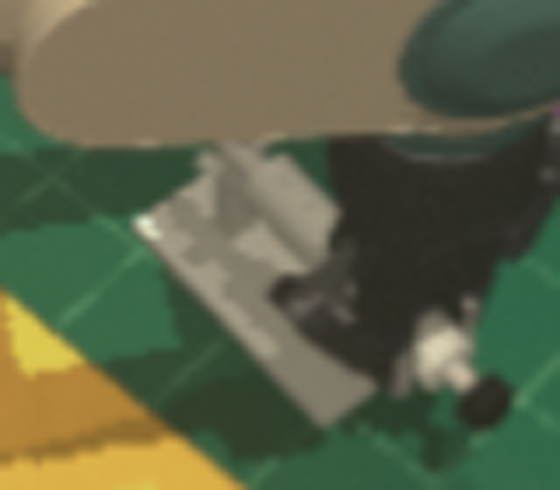

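The crop shows the pump's barrel in the wide fork and the nozzle running on to the narrow one at (225,160), with the knob at (485,400). Depth gives a barrel top of about 0.072 and an even 8 N of contact, so it's seated. I'll release gently.

Emit:
jog_arm(moves=[[[0, 0, 0], [0, 0, 0], 1], [[0, 0, 0], [0, 0, 0], 1], [[0, 0, 0], [0, 0, 0], 1], [[0, 0, 0], [0, 0, 0], 0.65], [[0, 0, 0], [0, 0, 0], 0.6], [[0, 0, 0], [0, 0, 0], 0.5], [[0, 0, 0], [0, 0, 0], 0.4], [[0, 0, 0], [0, 0, 0], 0.4], [[0, 0, 0], [0, 0, 0], 0.4], [[0, 0, 0], [0, 0, 0], 0.4], [[0, 0, 0], [0, 0, 0], 0.4]], grip_force=25)

```text
time_s: 18.85
eef_pos: [0.4955, -0.2638, 0.0278]
tool_rot: [0.754, 0.657, 0.0, -0.0]
force: [-0.8, 0.4, 0.3]
grip_width: 0.0516
gripper_force: 0.0
```

Emit:
jog_arm(moves=[[[0, 0, 0.005], [0, 0, 0], 0.4], [[0, 0, 0.01], [0, 0, 0], 0.4], [[0, 0, 0.015], [0, 0, 0], 0.4], [[0, 0, 0.02], [0, 0, 0], 0.4], [[0, 0, 0.03], [0, 0, 0], 0.4], [[0, 0, 0.03], [0, 0, 0], 0.4], [[0, 0, 0.03], [0, 0, 0], 0.4], [[-0.03, -0.02, 0.02], [0, 0, 0], 0.4], [[-0.03, -0.02, 0], [0, 0, 0], 0.4], [[-0.03, -0.02, 0], [0, 0, 0], 0.4], [[0, 0, 0], [0, 0, 0], 0.4], [[0, 0, 0], [0, 0, 0], 0.4]])

```text
time_s: 19.85
eef_pos: [0.4046, -0.3248, 0.1892]
tool_rot: [0.754, 0.656, 0.0, 0.001]
force: [0.0, 0.8, 1.3]
grip_width: 0.0508
gripper_force: 0.0
```

```bash
sed -i 's/abs(P\[...,2\]-(e\[2\]+.03))<.025/abs(P[...,2]-.064)<.018/' m.py; python3 m.py r4; python3 -c "
from h import *
P,im,m=caserect();print(far(P,m))"
```

```text
[ 0.4046 -0.3248  0.1892] yaw -0.13894582938553968 [ 0.0015 -0.0012 -1.    ] [0.0455 0.7837 1.2622] 0.05076710140848531
top 671
-0.29 16 [ 0.4927 -0.2902  0.064 ] x 0.48823052924467664 0.4970942884326424 z 0.06824236737651712
-0.28 32 [ 0.4944 -0.2787  0.0695] x 0.48298452553814597 0.504382585039631 z 0.0741144513441956
-0.27 41 [ 0.4955 -0.2699  0.0706] x 0.4829226132947767 0.5067176568902753 z 0.07470074211241591
-0.26 42 [ 0.4972 -0.2603  0.0705] x 0.4851280459563583 0.5085760509078662 z 0.07584974771376025
-0.25 47 [ 0.4984 -0.2499  0.0711] x 0.48744287176348206 0.5087262599144454 z 0.07413487386951771
-0.24 39 [ 0.5004 -0.2399  0.0707] x 0.4897267158085593 0.510839107715033 z 0.07491960680531778
-0.23 67 [ 0.5081 -0.2294  0.0678] x 0.489000047549748 0.5291153508182191 z 0.07470428870409053
-0.22 85 [ 0.4983 -0.2203  0.0664] x 0.4752475478746326 0.5289592705395636 z 0.07281261987143683
-0.21 44 [ 0.5043 -0.2098  0.0712] x 0.49140116906668635 0.5149148029103007 z 0.0757184857553022
-0.2 41 [ 0.5058 -0.2002  0.0703] x 0.49355713519895195 0.5169703349452757 z 0.07408919350010858
-0.
[... 1007 characters left out ...]
 x 0.48555844669497406 0.5049498940042704 z 0.07149125712110224
-0.2 20 [ 0.498  -0.1987  0.069 ] x 0.4929003441251637 0.505098131487702 z 0.07399570507514067
-0.19 21 [ 0.5017 -0.1896  0.0695] x 0.49491892560312944 0.5115065784060016 z 0.0737315700048779
-0.18 26 [ 0.5044 -0.181   0.0683] x 0.49733351150562044 0.5164230066398126 z 0.07207701036251671
-0.17 21 [ 0.5114 -0.1691  0.0644] x 0.5042929989067855 0.526498259101394 z 0.06755755827400638
-0.16 31 [ 0.5064 -0.1603  0.0618] x 0.4967128586635132 0.5210978259508834 z 0.06781510059847887
-0.15 5 [ 0.5054 -0.1534  0.0611] x 0.4992052313564943 0.5091656447316973 z 0.0637914689769897
([0.3295, 0.3281, 0.3263, 0.3228, 0.3221], 0.4016, 0.6573)
```

The pump lies level in both forks: the barrel top is flat at about 0.071 along its length and its axis follows the rest's. It's released, and the case is where it stood. I'll hand in.

```bash
python3 -c "
from workcell import arm
print(arm.sign_off())"
```

```text
the job is handed in; nothing more can be done
None
```

The pump is out of its slot and lies released in both forks of the rest, nozzle in the narrow one; the case stayed within about 5 mm of its start by camera. The first grasp closed above the barrel (the z reading was about 30 mm low) without touching anything. I handed in at about 20 s and no verdict was shown.

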